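# Pack the balance's calibration weights into their case and close it

## Robot

A 6-joint arm with a two-finger parallel gripper is mounted at the origin on a cart in front of the work surface, level with it; the furniture and walls round the work are solid. World frame = base frame: x ahead of the robot, y to its left, z up, the work surface at z = 0. Lengths are in m, angles in rad, forces in N, time in s.
With the tool pointing down it reaches from about 0.3 to 0.775 m from the base axis. Payload 14.6 kg.
Tool frame: the origin (TCP) lies at the very end of the fingers, on their centre line; the grasp point (between the pads) lies 19 mm behind it; z points along the fingers, y is the line along which they close (so a half turn about z gives the same grasp; the last joint's range is limited). The gripper opens to 94 mm and grips with 3 to 60 N. Pads are 16 mm wide; open, the fingers measure 119 mm over their backs; the gripper's body (75 mm by 177 mm) begins 78 mm behind the grasp point.
Start: joints at [-1.265, 0.3, 1.521, -0, 1.321, -0.067], TCP at [0.2, -0.512, 0.205] pointing down, gripper open.
Joint ranges: [-3.03, 3.03], [-0.79, 2.21], [0.23, 2.52], [-1.04, 4.18], [0, 3.07], [-2.55, 2.55]. Speed limits (rad/s): [2.22, 2.22, 2.57, 3.14, 3.14, 3.14].

## Interface

Orientations are given as [roll, pitch, yaw] about the fixed x, y, z axes, in that order (R = Rz(yaw) Ry(pitch) Rx(roll)).
In Python, from station import ctrl, cams gives the robot as it stands. The module is installed in compiled form; this text tells all that it offers.
- The arm moves only by the tool arm_command, never from a script. Its argument "plan" is a list that holds one entry, the list of rows, each a list of 7 numbers: the shift along the tool's x, y, z in mm, then the turn, a rotation vector about the tool's x, y, z in rad, then the closure, from -1 (fully open) to 1 (shut). A call has 1 to 12 rows; each row is the pose to reach, as a shift and turn from the pose commanded when the call began, along the tool's axes at that moment; what a row does not reach only later rows make up. A row lasts 1/10 s, in which the tool goes at most 50 mm and 8.59 degrees, less where a joint would pass 70% of its speed; a pose out of reach is approached as far as the arm can. A call with a gripper value outside its range is refused whole. The fingers move at their own pace and stop on an object; "squeeze" is the grip in N (left out, the last holds). Time passes only in rows, so rows that repeat a pose let the fingers close. It gives the time, the measured TCP pose, the force, the opening and the grip force at its end, in the units of the state.
- ctrl.get_obs(): the state, without advancing time (a new reading comes with each control period).
- cams.camera(name): name is "side" or "top"; returns (picture, depth): 480x640x3 uint8, blue, green, red; 480x640 float32, m along the optical axis (not along the pixel's ray), 0 where there is no reading.
- cams.camera_info(name): a dict with "fx", "fy", "cx", "cy" (pixels), "dist_coeffs" ([k1, k2, p1, p2, k3] as OpenCV has them; the pictures are not rectified), "world_to_cam" (4x4, takes a point from world to camera coordinates). Camera axes: x right, y down, z forward; pixel columns grow to the right and rows downward; lengths in m; the calibration is good to about 2 mm. A picture is of the moment at which its call begins. camera_info takes no time and is no camera call.
- ctrl.hand_in(): hands the job in; it is judged then, once.
The state is a dict: "time_s": time; "qpos": joint angles; "joint_vel": joint speeds; "tau": joint torques, N m; "ee_pos": TCP position; "eef_rot": TCP orientation; "force": force on the tool from outside, world axes, zero at the start; "moment": the same for the moment, N m; "grip_width": finger opening in m; "grip_force": force on a finger pad.
Only numpy, scipy, OpenCV 4.12 (cv2) and the standard library are available. Lean on these libraries where they do the work, as an engineer would, in place of code of your own. Each camera call takes 0.05 s, during which the arm holds its last target. There are 200 camera calls.

## Task

The balance check is finished: put the three knobbed calibration weights that belong in the weight case back, each upright in the well made for its size, setting them down rather than dropping them, then close the case with the cover that fits over it, fully down. The knobbed weight that is too big for every well, the plain knobless cylinder and the cover that is too small belong to other sets: leave them where they stand, and do not disturb the amber bottle and the timer.

Things in the scene. Friction and masses are not known exactly. Their poses are not given: they have to be found in the camera images.
- weight_case: Open weight case, about 1.5 kg, any yaw: brown plinth 158x78x8 mm, on it a pale block 140 (x) by 60 (y), top at z 26. Wells in a row at y = 0, 14 deep, dark floors at z 12: dia 44 at x = -40 (large weight), 34 at x = +9 (medium), 26 at x = +49 (small). The cover goes round the block (4 mm play each side), edge on the plinth (z 8). Origin: centre of underside, z up.
- weight_large: Polished steel calibration weight, upright: body 38 mm diameter and 44 mm high, 25 mm knob on a narrow neck above it, 56 mm high in all, 0.5 kg, foot edge bevelled 3 mm. Origin: centre of the underside, z up. Belongs in the 44 mm well.
- weight_medium: Polished steel calibration weight, upright: body 28 mm diameter and 34 mm high, 18 mm knob on a narrow neck above it, 46 mm high in all, 0.2 kg, foot edge bevelled 3 mm. Origin: centre of the underside, z up. Belongs in the 34 mm well.
- weight_small: Polished steel calibration weight, upright: body 20 mm diameter and 28 mm high, 13 mm knob on a narrow neck above it, 38 mm high in all, 0.1 kg, foot edge bevelled 2.5 mm. Origin: centre of the underside, z up. Belongs in the 26 mm well.
- weight_oversize: Polished steel calibration weight, upright: body 48 mm diameter and 52 mm high, 32 mm knob on a narrow neck above it, 66 mm high in all, 0.95 kg, foot edge bevelled 3 mm. Origin: centre of the underside, z up. Fits no well of this case; stays where it is.
- plain_slug: plain polished steel cylinder with a flat top and no knob, 28 mm diameter, 40 mm high, 0.2 kg, standing upright. Origin: centre of the underside, z up. Not a weight of this set; stays where it is.
- cover_long: Wooden cover standing on its open lower edge: 154 mm (x) by 74 mm (y), 66 high, walls and top 3 (inside 148x68). Black bar handle 60 (x) by 14 (y) by 22 high on the middle of its top, z 66 to 88. 0.1 to 0.2 kg. Origin: centre of its lower edge plane, z up. The longer and wider of the two covers: the one that fits over the block.
- cover_short: Wooden cover standing on its open lower edge: 130 mm (x) by 62 mm (y), 66 high, walls and top 3 (inside 124x56). Black bar handle 60 (x) by 14 (y) by 22 high on the middle of its top, z 66 to 88. 0.1 to 0.2 kg. Origin: centre of its lower edge plane, z up. The smaller cover, of another case; it does not go over the block. Stays where it is.
- amber_bottle: amber reagent bottle with black cap, 60 mm diameter, 114 mm high, behind the work. Origin: centre of the underside. Not to be disturbed.
- timer: small white-grey timer with keys, 62 x 68 x 20 mm, lying flat behind the work. Origin: centre of the underside. Not to be disturbed.
There are look-alikes about, which are no part of the job. What is shaped like the weight_small but purple or red is not meant.

How it is judged:
At the end, for the whole second after the job is handed in: The three weights upright in their own wells, on the floor (6 mm sideways, 3 mm height, 0.1 rad); the longer cover down on the plinth (7 mm, 3 mm height, 0.15 rad yaw, 0.06 rad level); all at rest; oversize weight, plain cylinder and smaller cover upright within 20 mm of their start (x of weight_large in the frame of weight_case between -0.046 and -0.034 m and y of weight_large in the frame of weight_case between -0.006 and 0.006 m and z of weight_large in the frame of weight_case between 0.009 and 0.015 m and angle between each of weight_large, weight_medium, weight_small, weight_oversize, plain_slug, cover_short's own z axis and vertical below 0.1 rad and linear speed of each of weight_large, weight_medium, weight_small, cover_long below 0.02 m/s and x of weight_medium in the frame of weight_case between 0.003 and 0.015 m and y of weight_medium in the frame of weight_case between -0.006 and 0.006 m and z of weight_medium in the frame of weight_case between 0.009 and 0.015 m and x of weight_small in the frame of weight_case between 0.043 and 0.055 m and y of weight_small in the frame of weight_case between -0.006 and 0.006 m and z of weight_small in the frame of weight_case between 0.009 and 0.015 m and x of cover_long in the frame of weight_case between -0.007 and 0.007 m and y of cover_long in the frame of weight_case between -0.007 and 0.007 m and z of cover_long in the frame of weight_case between 0.005 and 0.011 m and angle between the x axis of cover_long and the x axis of weight_case, either way round below 0.15 rad and angle between cover_long's own z axis and vertical below 0.06 rad and angle between weight_case's own z axis and vertical below 0.05 rad and distance of each of weight_oversize, plain_slug, cover_short from where it was at the start of the episode below 0.02 m); the robot touches nothing.
It fails at once if a weight is dropped (falls free faster than 0.75 m/s, about 30 mm) ((linear speed of weight_large above 0.75 m/s and contact force between the fingers and weight_large below 0.2 N) or (linear speed of weight_medium above 0.75 m/s and contact force between the fingers and weight_medium below 0.2 N) or (linear speed of weight_small above 0.75 m/s and contact force between the fingers and weight_small below 0.2 N)).
It fails at once if the amber bottle or the timer is pushed more than 30 mm or tipped (distance of any of amber_bottle, timer from where it was at the start of the episode above 0.03 m or angle between amber_bottle's own z axis and vertical above 0.3 rad).
It also fails if it takes over 106 s, if anything falls off the work surface, if the arm or the gripper's body presses on something with over 40 N, if the wrist force passes 120 N, or if a joint passes its speed limit or range.

## Working session

There is one attempt and no reset: what is moved stays moved. The work goes in short steps, Python scripts to look and compute and a tool call to move; the robot and the scene stay as the last step left them, time stands still between calls to the robot, and variables do not carry over. Pictures are saved under pics/ and viewed, at most 14 in all, crops included, and the job is handed in when it is done.

Besides the shell and the picture viewer there is one more tool, called after "Call:" by a JSON object that holds its "name" and its "arguments", one argument or row to a line. arm_command: Moves the arm, as the interface text tells. Its arguments: {"type":"object","properties":{"plan":{"type":"array"},"squeeze":{"type":"number"}},"required":["plan"]}

```bash
mkdir -p pics; ls; python3 - <<'E'
from station import ctrl,cams
import cv2,numpy as np
for n in("top","side"):
    p,d=cams.camera(n); cv2.imwrite(f"pics/{n}0.png",p); np.save(f"{n}0.npy",d)
    i=cams.camera_info(n); print(n,{k:np.round(v,4).tolist() for k,v in i.items()})
print(ctrl.get_obs())
E
```

```text
pics
top {'fx': 449.6169, 'fy': 449.6169, 'cx': 318.9934, 'cy': 242.6916, 'dist_coeffs': [-0.1168, 0.0, 0.0, 0.0, 0.0], 'world_to_cam': [[0.0006, -0.9997, -0.026, 0.0109], [-0.9812, 0.0044, -0.193, 0.5877], [0.193, 0.0256, -0.9809, 0.8315], [0.0, 0.0, 0.0, 1.0]]}
side {'fx': 514.1517, 'fy': 514.1517, 'cx': 318.5339, 'cy': 233.2878, 'dist_coeffs': [-0.0998, 0.0, 0.0, 0.0, 0.0], 'world_to_cam': [[-0.826, -0.5631, 0.026, 0.4976], [-0.3388, 0.459, -0.8213, 0.2201], [0.4505, -0.6872, -0.5699, 0.7904], [0.0, 0.0, 0.0, 1.0]]}
{'time_s': 0.1, 'qpos': array([-1.26457210e+00,  3.00440531e-01,  1.52151378e+00, -1.25612229e-05,
        1.32072985e+00, -6.66351052e-02]), 'joint_vel': array([ 0.00023064, -0.00271353, -0.00209975,  0.00230453,  0.00154676,
       -0.00056141]), 'tau': array([ 2.84008805e-03, -5.32633531e+01, -3.53282726e+01,  7.10156746e-02,
        2.34677747e-02, -6.76896866e-05]), 'ee_pos': array([ 0.20025678, -0.51198668,  0.20493157]), 'eef_rot': array([-3.14050275e+00, -6.05393081e-05,  3.72862410e-01]), 'force': array([-0.73964434,  0.83154664,  0.45560584]), 'moment': array([-0.03581049, -0.03008702,  0.03166987]), 'grip_force': 0.0, 'grip_width': 0.09346510060411885}
```

View pics/top0.png

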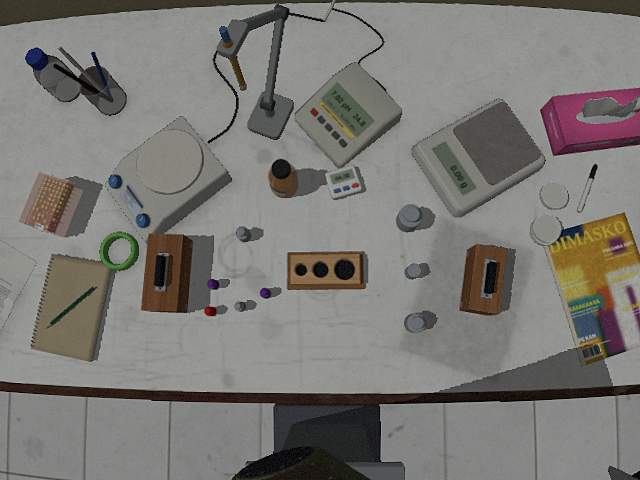

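View pics/side0.png

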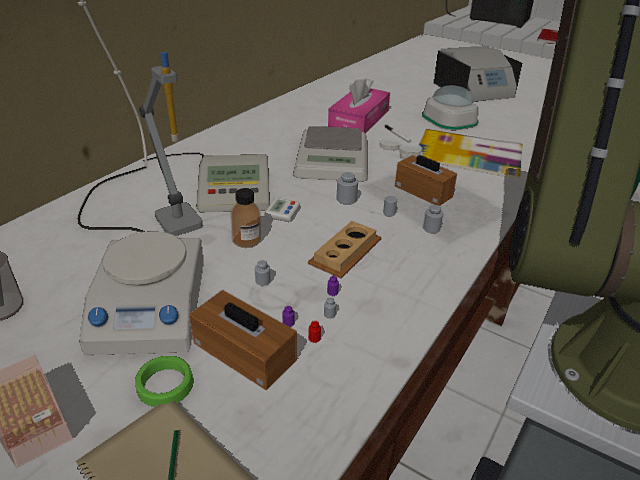

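Top view: the case is at (326,270) with the large well to the right. The long cover is at (168,273) and the short one at (485,279). The knobbed weights are at (243,234), (240,306) and (415,322), the oversize at (409,217) and the slug at (414,270). The purple and red look-alikes are near (213,284), (265,293) and (210,311). Next I measure them from depth.

```bash
cat > h.py <<'E'
import numpy as np,cv2
from station import ctrl,cams
def cloud(n,d):
    i=cams.camera_info(n); K=np.array([[i["fx"],0,i["cx"]],[0,i["fy"],i["cy"]],[0,0,1]])
    v,u=np.mgrid[0:480,0:640]
    q=cv2.undistortPoints(np.stack([u,v],-1).reshape(-1,1,2).astype(float),K,np.array(i["dist_coeffs"])).reshape(480,640,2)
    c=np.concatenate([q*d[...,None],d[...,None]],-1)
    T=np.linalg.inv(np.array(i["world_to_cam"])); w=c@T[:3,:3].T+T[:3,3]
    w[d==0]=np.nan
    return w
E
python3 - <<'E'
from h import *
wt=cloud("top",np.load("top0.npy")); ws=cloud("side",np.load("side0.npy"))
pt=cv2.imread("pics/top0.png")
def P(u,v): return np.round(np.nanmedian(wt[v-1:v+2,u-1:u+2].reshape(-1,3),0),4)
R={"med":(243,234),"small":(240,306),"large":(415,322),"over":(409,217),"slug":(414,270),"long":(168,273),"short":(485,279),"case":(326,270),"p1":(213,284),"p2":(265,293),"red":(210,311)}
for k,(u,v) in R.items():
    c=P(u,v)
    r=.1 if k in("long","short","case") else .028
    print(k,c)
    for n,w in(("t",wt),("s",ws)):
        m=(np.hypot(w[...,0]-c[0],w[...,1]-c[1])<r)&(w[...,2]>.006); q=w[m]
        z=np.sort(q[:,2]); 
        h=np.histogram(q[:,2],bins=np.arange(0,.1,.004))[0]
        zt=z[-5]; print("  ",n,len(q),"ztop",zt.round(4),h.tolist())
        hi=q[q[:,2]>zt-.006]
        print("     topc",hi.mean(0).round(4),"bbox",(hi.max(0)-hi.min(0)).round(3), "mid",((hi.max(0)+hi.min(0))/2).round(4), "rect",cv2.minAreaRect((hi[:,:2]*1000).astype(np.float32)))
E
python3 -c "
import cv2,numpy as np
a=cv2.imread('pics/top0.png');b=cv2.resize(a[200:350,130:530],None,fx=2,fy=2,interpolation=3)
cv2.imwrite('pics/z1.png',b)"
```

```text
med [0.6094 0.1644 0.0452]
   t 192 ztop 0.0493 [0, 3, 7, 7, 9, 5, 8, 11, 66, 9, 5, 49, 13, 0, 0, 0, 0, 0, 0, 0, 0, 0, 0, 0]
     topc [0.6149 0.1687 0.0465] bbox [0.017 0.017 0.008] mid [0.6152 0.1683 0.0472] rect ((615.0132446289062, 168.22271728515625), (17.38256072998047, 16.950647354125977), 86.81367492675781)
   s 307 ztop 0.0462 [0, 13, 22, 26, 27, 25, 24, 36, 64, 5, 30, 35, 0, 0, 0, 0, 0, 0, 0, 0, 0, 0, 0, 0]
     topc [0.6122 0.1701 0.0441] bbox [0.017 0.017 0.008] mid [0.6133 0.1696 0.0442] rect ((613.250244140625, 169.61618041992188), (17.139095306396484, 16.433992385864258), 1.318238377571106)
small [0.4642 0.1674 0.0374]
   t 98 ztop 0.041 [0, 0, 4, 1, 6, 6, 26, 16, 4, 28, 7, 0, 0, 0, 0, 0, 0, 0, 0, 0, 0, 0, 0, 0]
     topc [0.4647 0.1716 0.0384] bbox [0.012 0.012 0.007] mid [0.4641 0.1715 0.0389] rect ((464.6224365234375, 171.8378143310547), (12.576019287109375, 11.208032608032227), 49.0692253112793)
   s 196 ztop 0.0378 [0, 9, 22, 17, 24, 21, 53, 10, 17, 22, 1, 0, 0, 0, 0, 0, 0, 0, 0, 0, 0, 0, 0, 0]
     topc [0.4631 0.1724 0.036 ] bbox [0.011 0.012 0.008] mid [0.4632 
[... 5137 characters left out ...]
7031, 119.47332000732422), (11.616480827331543, 11.268091201782227), 74.01008605957031)
red [0.4537 0.2277 0.0382]
   t 85 ztop 0.0389 [0, 3, 4, 5, 4, 3, 17, 17, 2, 30, 0, 0, 0, 0, 0, 0, 0, 0, 0, 0, 0, 0, 0, 0]
     topc [0.4546 0.2319 0.0377] bbox [0.01  0.013 0.006] mid [0.4547 0.2318 0.0365] rect ((454.19647216796875, 232.37574768066406), (10.28520393371582, 11.124654769897461), 42.75375747680664)
   s 218 ztop 0.0374 [0, 13, 24, 21, 25, 23, 44, 27, 15, 26, 0, 0, 0, 0, 0, 0, 0, 0, 0, 0, 0, 0, 0, 0]
     topc [0.4531 0.2323 0.0361] bbox [0.012 0.011 0.005] mid [0.4537 0.2322 0.0357] rect ((453.70941162109375, 232.43023681640625), (11.537412643432617, 10.841117858886719), 68.96910095214844)
```

View pics/z1.png

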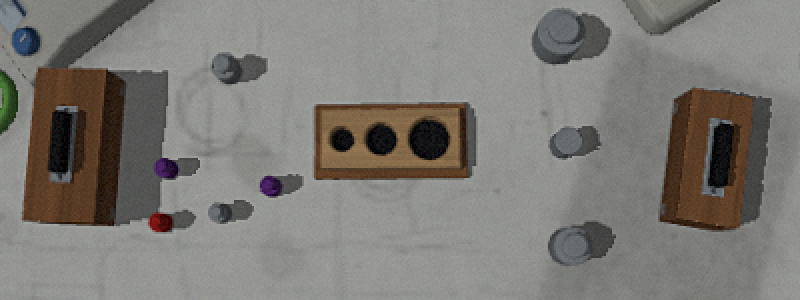

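All six items match their sizes and heights. Next: refine the wells, the case and cover yaw, then the first move.

```bash
cat >> h.py <<'E'
from scipy.spatial.transform import Rotation as Ro
def go(x,y,z,yaw,p=None,r=None):
    "row (mm, rotvec) from given/measured pose to target pointing down"
    o=ctrl.get_obs(); p=o["ee_pos"] if p is None else np.array(p); r=o["eef_rot"] if r is None else r
    A=Ro.from_euler("xyz",r); B=Ro.from_euler("xyz",[np.pi,0,yaw])
    return np.r_[(A.inv().apply(np.array([x,y,z])-p)*1000).round(1),(A.inv()*B).as_rotvec().round(3)]
def plane(n,uv,z):
    i=cams.camera_info(n); K=np.array([[i["fx"],0,i["cx"]],[0,i["fy"],i["cy"]],[0,0,1]])
    q=cv2.undistortPoints(np.array(uv,float).reshape(-1,1,2),K,np.array(i["dist_coeffs"])).reshape(-1,2)
    T=np.linalg.inv(np.array(i["world_to_cam"])); D=np.c_[q,np.ones(len(q))]@T[:3,:3].T
    return T[:3,3]+D*((z-T[2,3])/D[:,2])[:,None]
E
python3 - <<'E'
from h import *
for n,box in(("top",(285,365,245,293)),("side",(308,385,222,277))):
    g=cv2.imread(f"pics/{n}0.png").max(2); u0,u1,v0,v1=box
    m=(g[v0:v1,u0:u1]<75).astype(np.uint8)
    for c in cv2.findContours(m,cv2.RETR_EXTERNAL,cv2.CHAIN_APPROX_NONE)[0]:
        if len(c)<15: continue
        w=plane(n,c.reshape(-1,2)+[u0,v0],.026)[:,:2]*1000
        (x,y),(a,b),_=cv2.fitEllipse(w.astype(np.float32)); print(n,"well",round(x,1),round(y,1),round(a,1),round(b,1))
    w=cloud(n,np.load(n+"0.npy"))
    q=w[(abs(w[...,2]-.066)<.005)&(abs(w[...,0]-.527)<.1)&(abs(w[...,1]-.32)<.07)]
    print("long",cv2.minAreaRect((q[:,:2]*1000).astype(np.float32)))
    d=w.reshape(-1,3)
    q=d[(abs(d[:,2]-.026)<.004)&(abs(d[:,0]-.54)<.05)&(abs(d[:,1])<.08)]
    print("block",cv2.minAreaRect((q[:,:2]*1000).astype(np.float32)),np.nanmedian(d[abs(d[:,2])<.005][:,2]))
print(go(.431,-.179,.15,np.pi/2))
E
```

```text
top well 539.1 48.4 22.4 24.7
top well 539.0 8.5 29.9 31.2
top well 539.1 -40.0 39.5 41.0
top well 541.6 -75.5 6.7 79.2
long ((539.1064453125, 333.6072692871094), (102.00879669189453, 173.36903381347656), 88.89076232910156)
block ((540.9196166992188, -1.1927871704101562), (138.2577667236328, 60.0988883972168), 89.81414031982422) 0.0006549837382580637
side well 542.6 59.8 3.1 804.6
side well 536.9 15.3 11.3 26.7
side well 488.1 -54.2 1.6 634.1
side well 534.4 -33.3 18.2 33.7
long ((538.2581787109375, 332.8678283691406), (103.34765625, 176.12283325195312), 89.16497039794922)
block ((539.3095703125, -2.5078201293945312), (61.66758346557617, 143.80796813964844), 0.2593803107738495) -0.0005183921841431793
[ 3.362e+02 -2.260e+02  5.520e+01 -1.000e-03 -1.000e-03 -1.198e+00]
```

Call:
{"name": "arm_command", "arguments": {
  "plan": [
    [[336,-226,55,0,0,-1.198,-1],[336,-226,55,0,0,-1.198,-1],[336,-226,55,0,0,-1.198,-1],[336,-226,55,0,0,-1.198,-1],[336,-226,55,0,0,-1.198,-1],[336,-226,55,0,0,-1.198,-1],[336,-226,55,0,0,-1.198,-1],[336,-226,55,0,0,-1.198,-1],[336,-226,55,0,0,-1.198,-1],[336,-226,55,0,0,-1.198,-1],[336,-226,55,0,0,-1.198,-1],[336,-226,55,0,0,-1.198,-1]]
  ]
}}

```text
time_s: 1.3
ee_pos: [0.4304, -0.1805, 0.1506]
eef_rot: [3.142, 0.0, 1.568]
force: [-0.8, 0.0, -0.9]
grip_width: 0.0938
grip_force: 0.0
```

```bash
python3 - <<'E'
from h import *
p,d=cams.camera("top"); cv2.imwrite("pics/t1.png",p[200:420,280:520].repeat(2,0).repeat(2,1)); o=ctrl.get_obs()
print(o["qpos"].round(3),o["ee_pos"].round(4),o["eef_rot"].round(3),go(.431,-.179,.02,np.pi/2))
w=cloud("top",d); q=w[(w[...,2]>.14)&(w[...,2]<.2)&(abs(w[...,0]-.431)<.1)&(abs(w[...,1]+.179)<.03)]
print(len(q),q.min(0),q.max(0))
E
```

```text
[-0.476  0.171  1.815 -0.     1.155 -0.473] [ 0.4304 -0.1805  0.1507] [3.141 0.    1.568] [ 1.600e+00  6.000e-01  1.307e+02  0.000e+00  0.000e+00 -3.000e-03]
14 [ 0.47739153 -0.1726827   0.15084793] [ 0.48599721 -0.17051076  0.1703526 ]
```

View pics/t1.png

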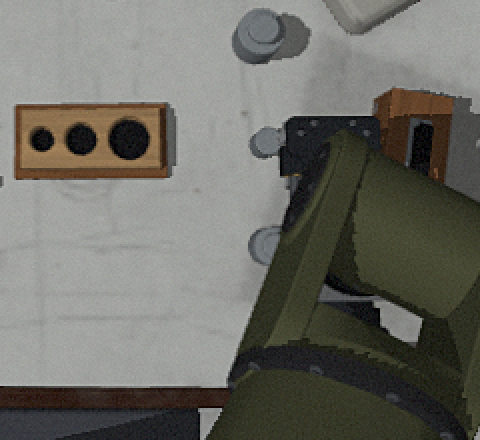

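Call:
{"name": "arm_command", "arguments": {
  "plan": [
    [[1.6,0.6,50,0,0,0,-1],[1.6,0.6,90,0,0,0,-1],[1.6,0.6,115,0,0,0,-1],[1.6,0.6,130,0,0,0,-1],[1.6,0.6,130,0,0,0,-1],[1.6,0.6,130,0,0,0,0.2],[1.6,0.6,130,0,0,0,1],[1.6,0.6,130,0,0,0,1],[1.6,0.6,130,0,0,0,1],[1.6,0.6,130,0,0,0,1],[1.6,0.6,130,0,0,0,1],[1.6,0.6,130,0,0,0,1]]
  ],
  "squeeze": 30
}}

```text
time_s: 2.55
ee_pos: [0.4316, -0.1777, 0.0205]
eef_rot: [3.142, 0.0, 1.571]
force: [0.0, -0.0, 0.4]
grip_width: 0.0417
grip_force: 0.0
```

Call:
{"name": "arm_command", "arguments": {
  "plan": [
    [[0,0,0,0,0,0,1],[0,0,0,0,0,0,1],[0,0,0,0,0,0,1],[0,0,-10,0,0,0,1],[0,0,-30,0,0,0,1],[0,0,-60,0,0,0,1],[0,0,-60,0,0,0,1],[0,0,-60,0,0,0,1]]
  ]
}}

```text
time_s: 3.35
ee_pos: [0.4315, -0.1777, 0.0802]
eef_rot: [3.141, 0.0, 1.571]
force: [-0.3, -0.1, -5.8]
grip_width: 0.037
grip_force: 30.0
```

```bash
python3 - <<'E'
from h import *
p,d=cams.camera("side"); cv2.imwrite("pics/s2.png",p[150:310,320:560].repeat(3,0).repeat(3,1)); o=ctrl.get_obs()
print(o["qpos"].round(3),o["ee_pos"].round(4),o["eef_rot"].round(3),o["grip_width"],o["grip_force"],go(.5395,-.0415+.0013,.08,np.pi/2))
E
```

```text
[-0.469  0.271  1.881  0.     0.991 -0.469] [ 0.4311 -0.1775  0.0795] [-3.141e+00 -1.000e-03  1.571e+00] 0.037095173346385374 29.998588284943253 [ 1.373e+02  1.084e+02 -5.000e-01 -1.000e-03 -1.000e-03 -0.000e+00]
```

View pics/s2.png

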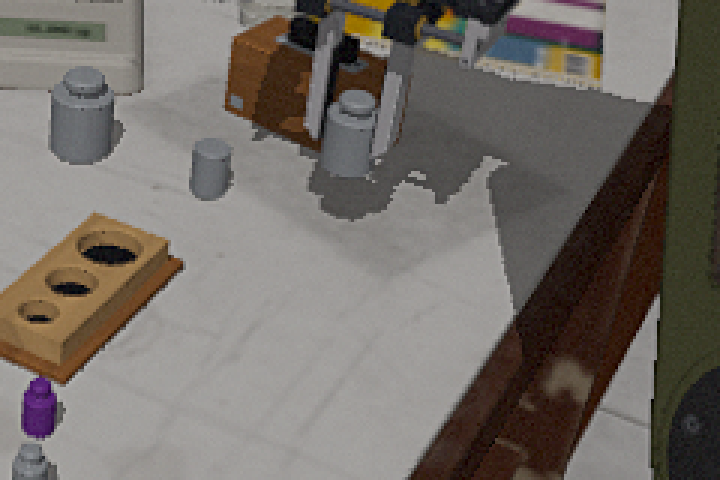

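Call:
{"name": "arm_command", "arguments": {
  "plan": [
    [[30,24,0,0,0,0,1],[66,52,0,0,0,0,1],[102,80,0,0,0,0,1],[128,101,0,0,0,0,1],[137.5,108.5,0,0,0,0,1],[137.5,108.5,0,0,0,0,1],[137.5,108.5,0,0,0,0,1]]
  ]
}}

```text
time_s: 4.1
ee_pos: [0.5391, -0.0407, 0.0793]
eef_rot: [-3.14, -0.0, 1.571]
force: [-0.9, 0.1, -5.2]
grip_width: 0.0371
grip_force: 30.0
```

```bash
cat >> h.py <<'E'
def heldknob(n,z0,dz=.006,R=.04):
    "centre of points within dz of height z0 (knob top) close to the TCP axis"
    o=ctrl.get_obs(); p,d=cams.camera(n); w=cloud(n,d)
    return o,p,w
E
python3 - <<'E'
from h import *
o,p,w=heldknob("side",0); e=o["ee_pos"]; cv2.imwrite("pics/s3.png",p[150:330,230:470].repeat(3,0).repeat(3,1))
for lo,hi in((.06,.07),(.07,.08),(.08,.09),(.112,.119)):
    q=w[(w[...,2]>lo)&(w[...,2]<hi)&(abs(w[...,0]-e[0])<.016)&(abs(w[...,1]-e[1])<.03)]
    if len(q): print(lo,len(q),q.min(0).round(4),q.max(0).round(4),q.mean(0).round(4))
print(e.round(4),o["eef_rot"].round(3),o["force"].round(1))
E
```

```text
0.06 56 [ 0.5233 -0.0378  0.0605] [ 0.5535 -0.0243  0.0699] [ 0.5351 -0.029   0.0655]
0.07 57 [ 0.5235 -0.0356  0.0701] [ 0.5549 -0.0248  0.08  ] [ 0.5368 -0.0286  0.0748]
0.08 66 [ 0.5231 -0.0372  0.0801] [ 0.551  -0.0245  0.09  ] [ 0.5353 -0.0286  0.0847]
0.112 67 [ 0.5277 -0.0563  0.1122] [ 0.5501 -0.0301  0.1161] [ 0.5387 -0.0423  0.114 ]
[ 0.5391 -0.0407  0.0793] [-3.14  -0.     1.571] [-0.9  0.1 -5.2]
```

View pics/s3.png

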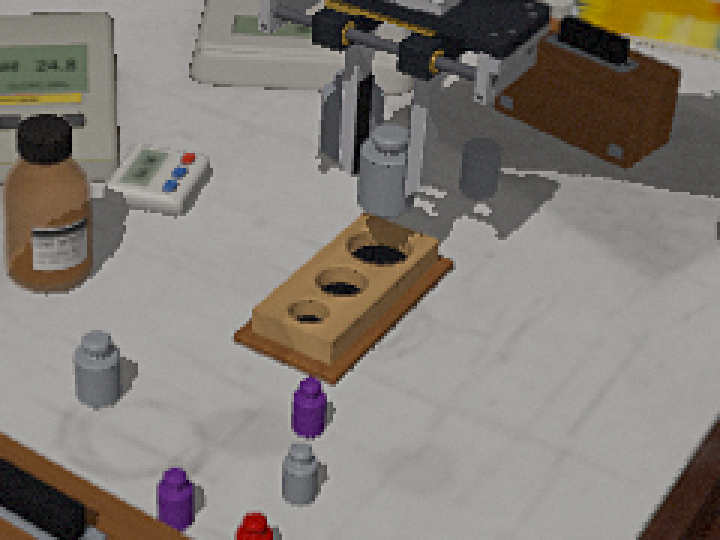

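The weight hangs upright above the large well, within about 1 mm, so I lower it.

Call:
{"name": "arm_command", "arguments": {
  "plan": [
    [[0,0,15,0,0,0,1],[0,0,28,0,0,0,1],[0,0,34,0,0,0,1],[0,0,38,0,0,0,1],[0,0,42,0,0,0,1],[0,0,44.5,0,0,0,1],[0,0,46,0,0,0,1],[0,0,46,0,0,0,1]]
  ]
}}

```text
time_s: 4.95
ee_pos: [0.5401, -0.0402, 0.0345]
eef_rot: [3.142, 0.0, 1.571]
force: [0.5, -0.2, -4.1]
grip_width: 0.0373
grip_force: 30.0
```

Call:
{"name": "arm_command", "arguments": {
  "plan": [
    [[0,0,1,0,0,0,1],[0,0,2,0,0,0,1],[0,0,2,0,0,0,1],[0,0,2,0,0,0,1]]
  ]
}}

```text
time_s: 5.35
ee_pos: [0.5401, -0.0403, 0.0325]
eef_rot: [3.141, 0.0, 1.571]
force: [0.3, -0.4, -4.3]
grip_width: 0.0373
grip_force: 30.0
```

Call:
{"name": "arm_command", "arguments": {
  "plan": [
    [[0,0,0.7,0,0,0,1],[0,0,1.4,0,0,0,1],[0,0,1.4,0,0,0,1]]
  ]
}}

```text
time_s: 5.65
ee_pos: [0.5402, -0.0403, 0.0325]
eef_rot: [3.141, 0.0, 1.571]
force: [-7.8, 1.5, 14.4]
grip_width: 0.0374
grip_force: 30.0
```

Contact on the well floor at the expected height. Release, rise and go on to the medium weight.

Call:
{"name": "arm_command", "arguments": {
  "plan": [
    [[0,0,-1,0,0,0,0.4],[0,0,-1,0,0,0,0],[0,0,-1,0,0,0,-0.3],[0,0,-1,0,0,0,-0.5],[0,0,-25,0,0,0,-0.5],[0,0,-70,0,0,0,-0.5],[40,15,-80,0,0,0,-0.5],[90,35,-80,0,0,0,-0.5],[140,50,-80,0,0,0,-0.5],[185,65,-80,0,0,0,-0.5],[209,74,-80,0,0,0,-0.5],[209,74,-80,0,0,0,-0.5]]
  ]
}}

```text
time_s: 6.85
ee_pos: [0.6143, 0.1722, 0.1105]
eef_rot: [3.142, -0.0, 1.574]
force: [-0.1, 0.2, -0.9]
grip_width: 0.0707
grip_force: 0.0
```

```bash
python3 - <<'E'
from h import *
o,p,w=heldknob("side",0)
q=w[(w[...,2]>.062)&(w[...,2]<.075)&(abs(w[...,0]-.54)<.02)&(abs(w[...,1]+.042)<.02)]
print("large knob",len(q),q.mean(0).round(4))
print(o["grip_width"],o["ee_pos"],o["eef_rot"].round(3),go(.614,.169,.02,np.pi/2))
E
```

```text
large knob 85 [ 0.5384 -0.0407  0.0663]
0.0707120546718079 [0.61432851 0.17221501 0.11053458] [ 3.142 -0.     1.574] [-1.20e+00  1.00e-01  9.05e+01 -0.00e+00  0.00e+00  2.00e-03]
```

Call:
{"name": "arm_command", "arguments": {
  "plan": [
    [[0,0,45,0,0,0,-0.5],[0,0,75,0,0,0,-0.5],[0,0,91,0,0,0,-0.5],[0,0,91,0,0,0,-0.5],[0,0,91,0,0,0,0.2],[0,0,91,0,0,0,1],[0,0,91,0,0,0,1],[0,0,91,0,0,0,1],[0,0,91,0,0,0,1],[0,0,91,0,0,0,1],[0,0,91,0,0,0,1],[0,0,91,0,0,0,1]]
  ],
  "squeeze": 20
}}

```text
time_s: 8.1
ee_pos: [0.6141, 0.1688, 0.0203]
eef_rot: [3.142, -0.0, 1.571]
force: [-1.6, -0.6, 2.6]
grip_width: 0.0274
grip_force: 20.0
```

Call:
{"name": "arm_command", "arguments": {
  "plan": [
    [[0,0,-15,0,0,0,1],[0,0,-50,0,0,0,1],[-20,-9,-60,0,0,0,1],[-60,-28,-60,0,0,0,1],[-100,-46,-60,0,0,0,1],[-140,-65,-60,0,0,0,1],[-157,-73,-60,0,0,0,1],[-161,-74.5,-60,0,0,0,1],[-161,-74.5,-60,0,0,0,1],[-161,-74.5,-60,0,0,0,1]]
  ]
}}

```text
time_s: 9.1
ee_pos: [0.54, 0.0086, 0.0803]
eef_rot: [3.141, -0.0, 1.571]
force: [-0.4, -0.3, -2.1]
grip_width: 0.0273
grip_force: 20.0
```

```bash
python3 - <<'E'
from h import *
o,p,w=heldknob("side",0); e=o["ee_pos"]; cv2.imwrite("pics/s4.png",p[150:330,230:470].repeat(3,0).repeat(3,1))
for lo,hi in((.065,.075),(.075,.085),(.085,.093),(.1,.112)):
    q=w[(w[...,2]>lo)&(w[...,2]<hi)&(abs(w[...,0]-e[0])<.011)&(abs(w[...,1]-e[1])<.02)]
    if len(q): print(lo,len(q),q.min(0).round(4),q.max(0).round(4),q.mean(0).round(4))
print(e.round(4),o["eef_rot"].round(3),o["force"].round(1))
E
```

```text
0.065 46 [0.5292 0.0135 0.0652] [0.5506 0.0248 0.0748] [0.5379 0.0194 0.0703]
0.075 44 [0.5293 0.015  0.0754] [0.5508 0.0233 0.0849] [0.5384 0.0196 0.0801]
0.085 50 [0.53   0.0038 0.0852] [0.5505 0.0233 0.0929] [0.5381 0.0179 0.0902]
0.1 54 [ 0.5314 -0.      0.1004] [0.5489 0.0189 0.1074] [0.539  0.0101 0.1043]
[0.54   0.0086 0.0803] [ 3.141 -0.     1.571] [-0.4 -0.3 -2.1]
```

View pics/s4.png

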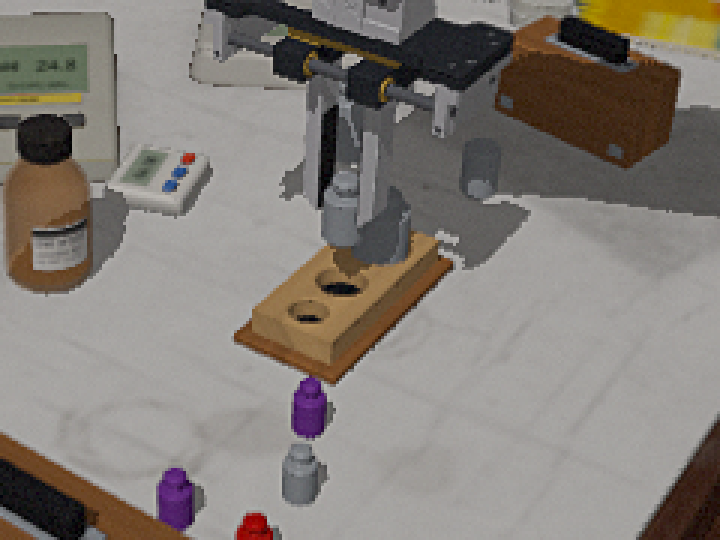

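Call:
{"name": "arm_command", "arguments": {
  "plan": [
    [[-1,-0.4,15,0,0,0,1],[-1,-0.4,28,0,0,0,1],[-1,-0.4,34,0,0,0,1],[-1,-0.4,38,0,0,0,1],[-1,-0.4,42,0,0,0,1],[-1,-0.4,45,0,0,0,1],[-1,-0.4,47,0,0,0,1],[-1,-0.4,48,0,0,0,1],[-1,-0.4,48.8,0,0,0,1],[-1,-0.4,48.8,0,0,0,1]]
  ]
}}

```text
time_s: 10.15
ee_pos: [0.5392, 0.0067, 0.0322]
eef_rot: [3.141, 0.0, 1.571]
force: [-5.3, -0.0, 8.4]
grip_width: 0.0274
grip_force: 20.0
```

Call:
{"name": "arm_command", "arguments": {
  "plan": [
    [[0,0,-1,0,0,0,0.4],[0,0,-1,0,0,0,0],[0,0,-1,0,0,0,-0.3],[0,0,-1,0,0,0,-0.5],[0,0,-25,0,0,0,-0.5],[0,0,-70,0,0,0,-0.5],[40,-18,-80,0,0,0,-0.5],[85,-38,-80,0,0,0,-0.5],[125,-57,-80,0,0,0,-0.5],[155,-70,-80,0,0,0,-0.5],[165,-75,-80,0,0,0,-0.5],[165,-75,-80,0,0,0,-0.5]]
  ]
}}

```text
time_s: 11.35
ee_pos: [0.4639, 0.1724, 0.1113]
eef_rot: [3.141, -0.0, 1.573]
force: [0.6, 0.5, 0.9]
grip_width: 0.0703
grip_force: 0.0
```

```bash
python3 - <<'E'
from h import *
o,p,w=heldknob("side",0)
q=w[(w[...,2]>.051)&(w[...,2]<.065)&(abs(w[...,0]-.54)<.012)&(abs(w[...,1]-.008)<.012)]
print("med knob",len(q),q.mean(0).round(4),q.max(0))
print(ctrl.get_obs()["ee_pos"],go(.464,.1715,.0165,np.pi/2))
E
```

```text
med knob 45 [0.5378 0.0106 0.0558] [0.54649276 0.01731935 0.06013766]
[0.4643898  0.17150272 0.11128145] [ 0.00e+00 -4.00e-01  9.48e+01  0.00e+00  0.00e+00  1.00e-03]
```

Call:
{"name": "arm_command", "arguments": {
  "plan": [
    [[0,0,45,0,0,0,-0.5],[0,0,80,0,0,0,-0.5],[0,0,94.8,0,0,0,-0.5],[0,0,94.8,0,0,0,-0.5],[0,0,94.8,0,0,0,0.2],[0,0,94.8,0,0,0,1],[0,0,94.8,0,0,0,1],[0,0,94.8,0,0,0,1],[0,0,94.8,0,0,0,1],[0,0,94.8,0,0,0,1],[0,0,94.8,0,0,0,1],[0,0,94.8,0,0,0,1]]
  ],
  "squeeze": 15
}}

```text
time_s: 12.6
ee_pos: [0.4642, 0.1718, 0.0165]
eef_rot: [3.141, -0.0, 1.571]
force: [-0.8, 0.0, 0.7]
grip_width: 0.0191
grip_force: 15.0
```

Call:
{"name": "arm_command", "arguments": {
  "plan": [
    [[0,0,-15,0,0,0,1],[0,0,-50,0,0,0,1],[0,0,-63.5,0,0,0,1],[-25,15,-63.5,0,0,0,1],[-62,37,-63.5,0,0,0,1],[-100,60,-63.5,0,0,0,1],[-120,72,-63.5,0,0,0,1],[-124.5,75.3,-63.5,0,0,0,1],[-124.5,75.3,-63.5,0,0,0,1],[-124.5,75.3,-63.5,0,0,0,1]]
  ]
}}

```text
time_s: 13.6
ee_pos: [0.5388, 0.0482, 0.0796]
eef_rot: [-3.141, -0.0, 1.571]
force: [-0.3, -0.3, -0.3]
grip_width: 0.0192
grip_force: 15.0
```

```bash
python3 - <<'E'
from h import *
o,p,w=heldknob("side",0); e=o["ee_pos"]; cv2.imwrite("pics/s5.png",p[150:330,230:470].repeat(3,0).repeat(3,1))
for lo,hi in((.065,.073),(.073,.083),(.093,.105)):
    q=w[(w[...,2]>lo)&(w[...,2]<hi)&(abs(w[...,0]-e[0])<.008)&(abs(w[...,1]-e[1])<.02)]
    if len(q): print(lo,len(q),q.min(0).round(4),q.max(0).round(4),q.mean(0).round(4))
print(e.round(4),o["eef_rot"].round(3),o["force"].round(1))
E
```

```text
0.065 25 [0.5312 0.0496 0.0659] [0.5467 0.0581 0.0727] [0.5371 0.0548 0.0694]
0.073 31 [0.5313 0.051  0.0732] [0.5448 0.058  0.083 ] [0.5367 0.0552 0.0781]
0.093 29 [0.532  0.0422 0.0932] [0.5434 0.0545 0.1022] [0.5379 0.0501 0.099 ]
[0.5388 0.0482 0.0796] [-3.141 -0.     1.571] [-0.3 -0.3 -0.3]
```

View pics/s5.png

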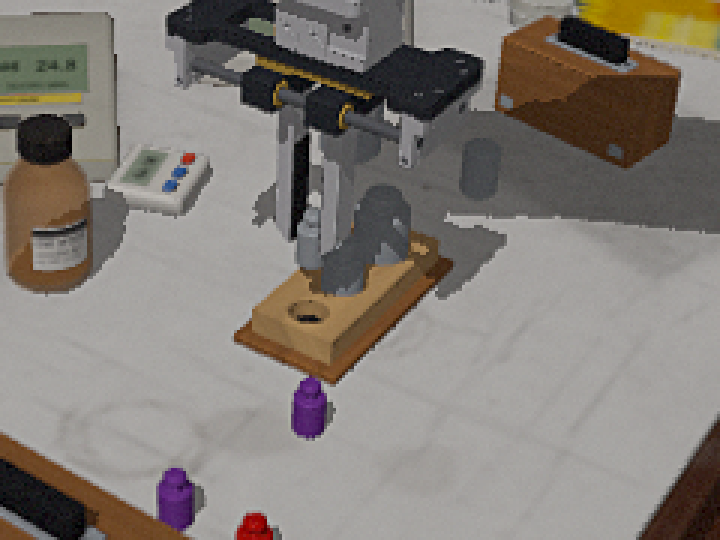

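Call:
{"name": "arm_command", "arguments": {
  "plan": [
    [[0,0,15,0,0,0,1],[0,0,30,0,0,0,1],[0,0,36,0,0,0,1],[0,0,41,0,0,0,1],[0,0,45,0,0,0,1],[0,0,48,0,0,0,1],[0,0,50,0,0,0,1],[0,0,51,0,0,0,1],[0,0,51.7,0,0,0,1],[0,0,51.7,0,0,0,1]]
  ]
}}

```text
time_s: 14.65
ee_pos: [0.5395, 0.0472, 0.0285]
eef_rot: [3.141, -0.0, 1.571]
force: [-0.3, 0.5, 1.3]
grip_width: 0.019
grip_force: 15.0
```

Call:
{"name": "arm_command", "arguments": {
  "plan": [
    [[0,0,0.4,0,0,0,1],[0,0,0.8,0,0,0,1],[0,0,0.8,0,0,0,1]]
  ]
}}

```text
time_s: 14.95
ee_pos: [0.5397, 0.0472, 0.0284]
eef_rot: [3.141, 0.0, 1.571]
force: [-4.4, -0.1, 11.2]
grip_width: 0.0188
grip_force: 15.0
```

Call:
{"name": "arm_command", "arguments": {
  "plan": [
    [[0,0,-1,0,0,0,0.6],[0,0,-1,0,0,0,0.2],[0,0,-1,0,0,0,-0.2],[0,0,-1,0,0,0,-0.5],[0,0,-25,0,0,0,-0.5],[0,0,-70,0,0,0,-0.5],[0,0,-120,0,0,0,-0.5],[0,0,-130,0,0,0,-0.5],[0,0,-130,0,0,0,-0.5]]
  ]
}}

```text
time_s: 15.85
ee_pos: [0.5402, 0.0473, 0.159]
eef_rot: [3.138, -0.0, 1.571]
force: [0.3, -0.9, -0.7]
grip_width: 0.0704
grip_force: 0.0
```

```bash
python3 - <<'E'
from h import *
for n in("top","side"):
    p,d=cams.camera(n); w=cloud(n,d)
    if n=="side": cv2.imwrite("pics/s6.png",p[150:330,230:470].repeat(3,0).repeat(3,1))
    for nm,z,a,b in(("roof",.067,.082,.040),("handle",.0885,.04,.015)):
        m=(abs(w[...,2]-z)<.007)&(abs(w[...,0]-.528)<a)&(abs(w[...,1]-.32)<b)
        m=cv2.morphologyEx(m.astype(np.uint8),cv2.MORPH_OPEN,np.ones((2,2)))>0
        q=(w[m][:,:2]*1000).astype(np.float32)
        print(n,nm,len(q),[np.round(x,1) for x in cv2.minAreaRect(q)],q.mean(0),(q.max(0)+q.min(0))/2,np.ptp(q,0))
        if nm=="handle":
            c=np.cov(q.T); print("  pca deg",np.degrees(.5*np.arctan2(2*c[0,1],c[0,0]-c[1,1])))
print(go(.528,.32,.16,np.pi),ctrl.get_obs()["ee_pos"])
E
```

```text
top roof 2535 [array([529. , 332.8]), array([ 99.7, 153.4]), np.float64(88.5)] [nan nan] [nan nan] [nan nan]
top handle 246 [array([528.4, 319.4]), array([14.7, 58.2]), np.float64(85.2)] [nan nan] [nan nan] [nan nan]
  pca deg nan
side roof 3290 [array([525.4, 295.5]), array([123.3, 151.9]), np.float64(88.1)] [nan nan] [nan nan] [nan nan]
side handle 319 [array([523.6, 310.3]), array([25.6, 57.8]), np.float64(73.7)] [nan nan] [nan nan] [nan nan]
  pca deg nan
[ 2.728e+02 -1.090e+01 -4.000e+00 -1.000e-03 -1.000e-03 -1.571e+00] [0.53887843 0.04723477 0.156032  ]
```

View pics/s6.png

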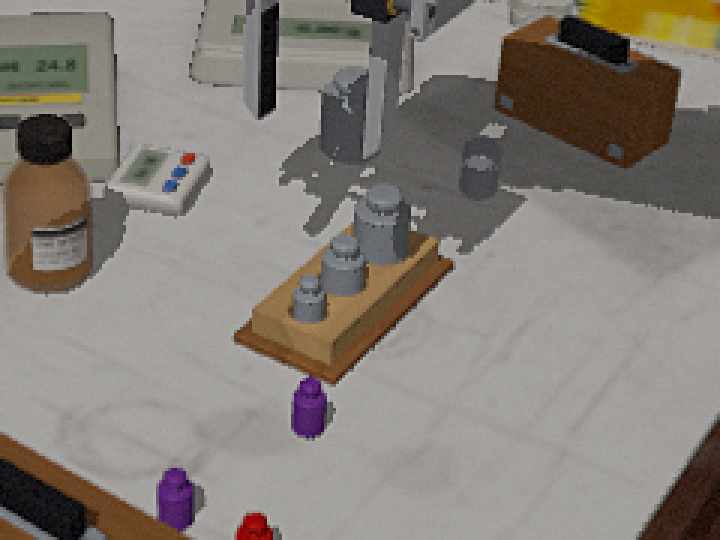

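All three weights stand in their wells. The cover estimate failed because invalid depth pixels got in, so I redo it from the first depth images.

```bash
python3 - <<'E'
from h import *
for n in("top","side"):
    w=cloud(n,np.load(n+"0.npy")).reshape(-1,3); w=w[np.isfinite(w[:,0])]
    w[:,2]-= .0025 if n=="top" else 0
    h=w[(w[:,2]>.078)&(abs(w[:,0]-.528)<.045)&(abs(w[:,1]-.32)<.02)][:,:2]
    c=np.cov(h.T); print(n,"handle",h.mean(0),np.degrees(.5*np.arctan2(2*c[0,1],c[0,0]-c[1,1])))
    r=w[(abs(w[:,2]-.066)<.004)&(abs(w[:,0]-.528)<.09)&(abs(w[:,1]-.32)<.05)][:,:2]
    # edges of the roof: extreme y per x-bin and extreme x per y-bin, robust lines
    for a,b in((0,1),(1,0)):
        bins=np.arange(-.06,.061,.006) if a==0 else np.arange(-.03,.031,.005)
        c0=(.528,.32)[a]
        for f,nm in((2,"lo"),(98,"hi")):
            X=[];Y=[]
            for k in bins:
                s=r[abs(r[:,a]-c0-k)<.003]
                if len(s)>8: X.append(k); Y.append(np.percentile(s[:,b],f))
            m=np.polyfit(X,Y,1); print("  edge","xy"[b],nm,m[1].round(4),"slope deg",np.degrees(np.arctan(m[0])).round(2),len(X))
b=cloud("top",np.load("top0.npy")).reshape(-1,3); b=b[np.isfinite(b[:,0])]
r=b[(b[:,2]>.022)&(b[:,2]<.034)&(abs(b[:,0]-.54)<.05)&(abs(b[:,1])<.1)][:,:2]
for f in(2,98):
    X=[];Y=[]
    for k in np.arange(-.06,.061,.006):
        s=r[abs(r[:,1]-k)<.003]
        if len(s)>5: X.append(k);Y.append(np.percentile(s[:,0],f))
    m=np.polyfit(X,Y,1); print("block edge x",m[1].round(4),"slope",np.degrees(m[0]).round(2))
print(go(.528,.32,.16,np.pi),ctrl.get_obs()["ee_pos"])
E
```

```text
top handle [0.52935765 0.31932675] -2.0601079018827364
  edge y lo 0.2854 slope deg -1.83 21
  edge y hi 0.3555 slope deg -2.4 21
  edge x lo 0.4549 slope deg 0.81 13
  edge x hi 0.6031 slope deg 2.42 13
side handle [0.52477143 0.32164595] -1.5116423396415983
  edge y lo 0.2845 slope deg -1.4 21
  edge y hi 0.3554 slope deg -1.57 21
  edge x lo 0.4525 slope deg 1.86 13
  edge x hi 0.6013 slope deg 0.74 13
block edge x 0.5112 slope 0.21
block edge x 0.5696 slope -1.18
[ 2.728e+02 -1.090e+01 -4.000e+00 -1.000e-03 -1.000e-03 -1.571e+00] [0.53887843 0.04723477 0.156032  ]
```

Call:
{"name": "arm_command", "arguments": {
  "plan": [
    [[40,-2,0,0,0,-0.14,-0.5],[90,-4,0,0,0,-0.28,-0.5],[140,-6,0,0,0,-0.42,-0.5],[190,-8,0,0,0,-0.56,-0.5],[240,-10,0,0,0,-0.7,-0.5],[273,-11,0,0,0,-0.84,-0.5],[273,-11,0,0,0,-0.98,-0.5],[273,-11,0,0,0,-1.12,-0.5],[273,-11,0,0,0,-1.26,-0.5],[273,-11,0,0,0,-1.4,-0.5],[273,-11,0,0,0,-1.54,-0.5],[273,-11,0,0,0,-1.54,-0.5]]
  ]
}}

```text
time_s: 17.15
ee_pos: [0.5278, 0.3199, 0.1552]
eef_rot: [-3.14, -0.003, 3.113]
force: [0.2, -0.6, 0.1]
grip_width: 0.071
grip_force: 0.0
```

```bash
python3 - <<'E'
from h import *
import time
p,d=cams.camera("side"); cv2.imwrite("pics/s7.png",p[200:400,130:370].repeat(3,0).repeat(3,1)[:600]); cams.camera("top")
o=ctrl.get_obs();print(o["ee_pos"],o["eef_rot"],go(.528,.32,.07,np.pi-.031))
E
```

```text
[0.52803231 0.32001737 0.15591435] [-3.14047726e+00 -2.01190701e-03  3.10650369e+00] [-1.00e-01  1.00e-01  8.59e+01 -1.00e-03 -2.00e-03 -4.00e-03]
```

View pics/s7.png

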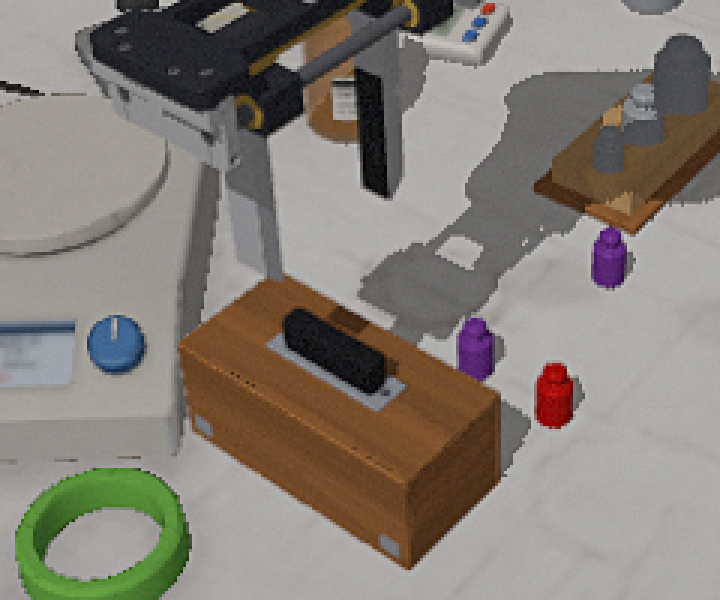

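Call:
{"name": "arm_command", "arguments": {
  "plan": [
    [[0,0,40,0,0,0,-0.5],[0,0,65,0,0,0,-0.5],[0,0,80,0,0,0,-0.5],[0,0,85,0,0,0,-0.5],[0,0,85,0,0,0,0.2],[0,0,85,0,0,0,1],[0,0,85,0,0,0,1],[0,0,85,0,0,0,1],[0,0,85,0,0,0,1],[0,0,85,0,0,0,1],[0,0,85,0,0,0,1],[0,0,85,0,0,0,1]]
  ],
  "squeeze": 25
}}

```text
time_s: 18.45
ee_pos: [0.5284, 0.3202, 0.0725]
eef_rot: [-3.142, 0.0, 3.111]
force: [0.3, -1.0, 0.4]
grip_width: 0.0141
grip_force: 25.0
```

Call:
{"name": "arm_command", "arguments": {
  "plan": [
    [[0,0,-20,0,0,0,1],[0,0,-60,0,0,0,1],[0,0,-100,0,0,0,1],[0,0,-130,0,0,0,1],[-2,-30,-130,0,0,0.12,1],[-4,-65,-130,0,0,0.25,1],[-7,-105,-130,0,0,0.39,1],[-9,-145,-130,0,0,0.53,1],[-12,-185,-130,0,0,0.67,1],[-15,-225,-130,0,0,0.81,1],[-17,-260,-130,0,0,0.95,1]]
  ]
}}

```text
time_s: 19.55
ee_pos: [0.5372, 0.058, 0.2024]
eef_rot: [-3.141, 0.0, 2.155]
force: [0.9, -0.3, -1.1]
grip_width: 0.014
grip_force: 25.0
```

```bash
python3 - <<'E'
from h import *
o=ctrl.get_obs();print(o["ee_pos"],o["eef_rot"],o["force"],o["qpos"].round(2),go(.5395,-.0015,.20,np.pi/2))
# from commanded pose
A=Ro.from_euler("xyz",[np.pi,0,3.110]); p=np.array([.5284,.3202,.0715])+A.apply([-.017,-.26,-.13])
print(p,go(.5395,-.0015,.20,np.pi/2,p,[np.pi,0,3.110-.95]))
E
```

```text
[0.53720009 0.05795676 0.2024283 ] [-3.14149703e+00  4.65847187e-05  2.15456897e+00] [ 0.89855232 -0.34135967 -1.07608631] [ 0.04  0.28  1.55 -0.    1.31 -0.54] [-50.9   -30.9     2.4    -0.      0.      0.584]
[0.53717879 0.05979276 0.2015    ] [-52.2   -32.1     1.5    -0.     -0.      0.589]
```

Call:
{"name": "arm_command", "arguments": {
  "plan": [
    [[-20,-12,0,0,0,0.14,1],[-40,-25,0,0,0,0.28,1],[-50,-31,0,0,0,0.42,1],[-52,-32,0,0,0,0.54,1],[-52,-32,0,0,0,0.589,1],[-52,-32,0,0,0,0.589,1],[-52,-32,0,0,0,0.589,1],[-52,-32,0,0,0,0.589,1]]
  ]
}}

```text
time_s: 20.35
ee_pos: [0.5397, -0.001, 0.2024]
eef_rot: [-3.141, -0.0, 1.573]
force: [0.7, -0.3, -2.0]
grip_width: 0.0136
grip_force: 25.0
```

```bash
python3 - <<'E'
from h import *
o=ctrl.get_obs(); e=o["ee_pos"];print(e.round(4),o["eef_rot"].round(3),o["force"].round(1))
p,d=cams.camera("side"); cv2.imwrite("pics/s8.png",p[100:300,200:440].repeat(3,0).repeat(3,1)[:600])
for n in("side","top"):
    if n=="top": p,d=cams.camera(n)
    w=cloud(n,d).reshape(-1,3); w=w[np.isfinite(w[:,0])]
    for nm,m in (("roof",abs(w[:,2]-.195)<.008),("wall",(w[:,2]>.135)&(w[:,2]<.18))):
        r=w[m&(abs(w[:,0]-e[0])<.055)&(abs(w[:,1]-e[1])<.1)]
        if len(r)>50: print(n,nm,len(r),np.percentile(r,[1,50,99],axis=0).round(4).tolist(),cv2.minAreaRect((r[:,:2]*1000).astype(np.float32)))
    # front (+y) wall & x- wall slopes
    r=w[(w[:,2]>.135)&(w[:,2]<.185)&(abs(w[:,1]-e[1]-.077)<.01)&(abs(w[:,0]-e[0])<.034)]
    if len(r)>30: m=np.polyfit(r[:,0]-e[0],r[:,1],1); print(n,"+y wall",m,len(r))
    r=w[(w[:,2]>.135)&(w[:,2]<.185)&(abs(w[:,0]-e[0]+.037)<.01)&(abs(w[:,1]-e[1])<.07)]
    if len(r)>30: m=np.polyfit(r[:,1]-e[1],r[:,0],1); print(n,"-x wall",m,len(r))
E
```

```text
[ 0.5397 -0.001   0.2024] [-3.141 -0.     1.573] [ 0.7 -0.3 -2. ]
side roof 1567 [[0.5021, -0.0757, 0.1876], [0.5278, 0.0279, 0.1954], [0.5752, 0.0766, 0.2009]] ((539.1383056640625, -1.2087326049804688), (75.14363861083984, 158.1674346923828), 0.22723446786403656)
side wall 1627 [[0.5016, -0.075, 0.1354], [0.504, 0.0696, 0.1578], [0.5737, 0.0774, 0.1795]] ((509.5455322265625, 11.708580017089844), (172.734619140625, 70.46595764160156), 64.72544860839844)
side +y wall [0.004809  0.0749365] 820
side -x wall [-0.00298357  0.50289624] 860
top roof 482 [[0.5177, -0.0502, 0.1936], [0.5366, 0.0526, 0.1965], [0.5588, 0.0712, 0.1996]] ((538.56396484375, 10.919261932373047), (122.25592803955078, 39.84428024291992), 87.46971893310547)
```

View pics/s8.png

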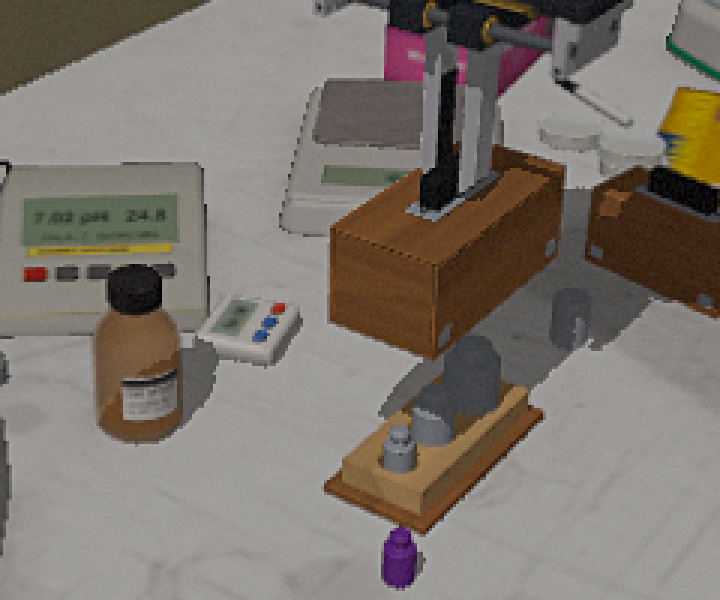

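The cover hangs level, within 1 mm of the case in position and under 0.5° in yaw. Lower it.

Call:
{"name": "arm_command", "arguments": {
  "plan": [
    [[0,0,30,0,0,0,1],[0,0,60,0,0,0,1],[0,0,80,0,0,0,1],[0,0,92,0,0,0,1],[0,0,98,0,0,0,1],[0,0,102,0,0,0,1],[0,0,106,0,0,0,1],[0,0,109,0,0,0,1],[0,0,112,0,0,0,1],[0,0,112,0,0,0,1]]
  ]
}}

```text
time_s: 21.45
ee_pos: [0.5397, -0.0012, 0.0903]
eef_rot: [-3.141, -0.0, 1.572]
force: [-0.0, 0.2, -0.5]
grip_width: 0.0137
grip_force: 25.0
```

Call:
{"name": "arm_command", "arguments": {
  "plan": [
    [[0,0,3,0,0,0,1],[0,0,6,0,0,0,1],[0,0,8,0,0,0,1],[0,0,9.5,0,0,0,1],[0,0,10.5,0,0,0,1],[0,0,10.5,0,0,0,1]]
  ]
}}

```text
time_s: 22.05
ee_pos: [0.5398, -0.0012, 0.0805]
eef_rot: [3.141, 0.0, 1.572]
force: [-4.2, -0.5, 5.5]
grip_width: 0.0136
grip_force: 25.0
```

Contact at the expected height for resting on the plinth (0.0805). Release and retreat.

Call:
{"name": "arm_command", "arguments": {
  "plan": [
    [[0,0,-0.5,0,0,0,0.6],[0,0,-0.5,0,0,0,0.3],[0,0,-0.5,0,0,0,0],[0,0,-0.5,0,0,0,-0.3],[0,0,-30,0,0,0,-0.3],[0,0,-80,0,0,0,-0.3],[-40,0,-110,0,0,0,-0.3],[-90,0,-110,0,0,0,-0.3],[-140,0,-110,0,0,0,-0.3],[-180,0,-110,0,0,0,-0.3],[-180,0,-110,0,0,0,-0.3],[-180,0,-110,0,0,0,-0.3]]
  ]
}}

```text
time_s: 23.25
ee_pos: [0.5397, -0.1816, 0.1897]
eef_rot: [-3.141, -0.0, 1.57]
force: [0.0, 0.7, -0.5]
grip_width: 0.0614
grip_force: 0.0
```

```bash
python3 - <<'E'
from h import *
o=ctrl.get_obs();print(o["ee_pos"].round(4),o["force"].round(1))
for n in("side","top"):
    p,d=cams.camera(n); w=cloud(n,d).reshape(-1,3); w=w[np.isfinite(w[:,0])]
    if n=="side": cv2.imwrite("pics/s9.png",p[130:330,230:470].repeat(3,0).repeat(3,1)[:600])
    r=w[(w[:,2]>.069)&(w[:,2]<.083)&(abs(w[:,0]-.54)<.05)&(abs(w[:,1])<.1)]
    r=r[abs(r[:,2]-np.median(r[:,2]))<.004]
    A=np.c_[r[:,:2]-[.54,0],np.ones(len(r))]; print(n,"roof z,tilt",np.linalg.lstsq(A,r[:,2],rcond=None)[0].round(4),cv2.minAreaRect((r[:,:2]*1000).astype(np.float32)))
E
```

```text
[ 0.5397 -0.1816  0.1897] [ 0.   0.7 -0.5]
side roof z,tilt [ 0.001  -0.0034  0.0734] ((540.21875, -1.6481552124023438), (78.0594711303711, 157.8085479736328), 0.24879132211208344)
top roof z,tilt [0.0014 0.0006 0.0746] ((540.1295776367188, -0.1613311767578125), (151.2388458251953, 72.4433364868164), 89.90454864501953)
```

View pics/s9.png

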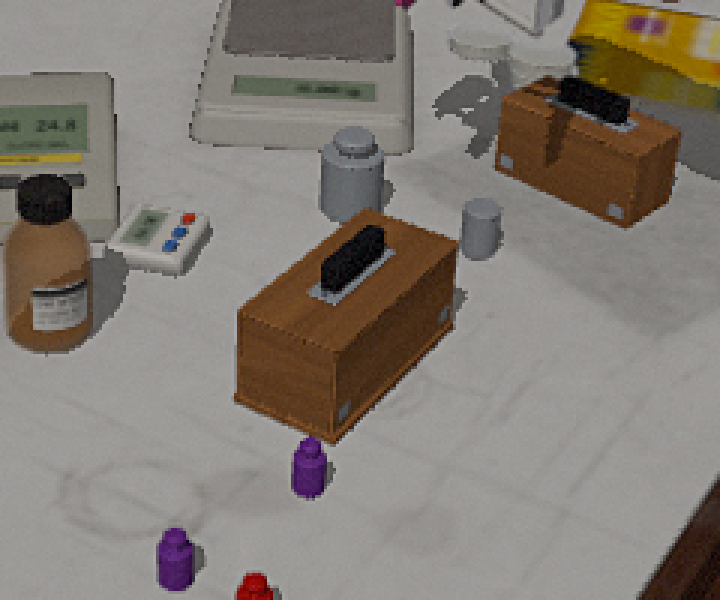

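The cover is down and level: the roof measures z ≈ 0.074, as expected, and it is centred on the case. Everything else stands where it was, so I hand in.

```bash
python3 -c "
from station import ctrl
print(ctrl.hand_in())"
```

```text
the job is handed in; nothing more can be done
None
```

The three weights are back in their wells and the long cover is fully down on the case; the job was handed in at about 23 s of the 106 s limit, with no verdict returned.

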